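# Turn a tray of tins over into its twin

### The arm

A 6-joint arm with a two-finger parallel gripper is mounted at the origin on the work surface. World frame = base frame: x ahead of the robot, y to its left, z up, the work surface at z = 0. Lengths are in m, angles in degrees, forces in N, time in s.
With the tool pointing down it reaches from about 0.375 to 0.825 m from the base axis. Payload 5.5 kg.
Tool frame: the origin (TCP) lies where the fingers leave the gripper's body, on its centre line; the fingertips stand 73 mm ahead of it and the grasp point (between the pads) lies 54 mm ahead of it (robot.tip_extent is the distance from the TCP to the fingertips, in m); z points along the fingers, y is the line along which they close (so a half turn about z gives the same grasp; the last joint's range is limited). The gripper opens to 85 mm and grips with 20 to 120 N. Pads are 22 mm wide; open, the fingers measure 114 mm over their backs; the gripper's body (76 mm by 85 mm) begins 54 mm behind the grasp point. The pads swing forward as they close: fully open they stand 13 mm farther back than shut.
Start: joints at [-71.448, 17.962, -2.699, 69.339, 0, 90], TCP at [0.191, -0.569, 0.304] pointing down, gripper open.
Joint ranges: [-152.73, 152.73], [-39.44, 99.34], [-58.76, 71.6], [-118.89, 123.64], [-81.53, 83.1], [-180, 180]. Speed limits (degrees/s): [136.94, 136.94, 172.46, 180, 180, 180].

### API

Orientations are given as a 3x3 rotation matrix whose columns are the frame's x, y, z axes.
In Python, from station import robot, optics, models gives the robot as it stands. Calls block until the motion is done:
- robot.move_ptp(position, orientation): joint-space move of the TCP to a pose.
- robot.servo_line(position, velocity=0.15, ori=None): straight line of the TCP; ori=None keeps the orientation; velocity is the mean speed in m/s.
- robot.set_joints(angles): joint-space move.
- robot.gripper_to(opening, squeeze=None): opening from 0.0 (shut) to 1.0 (fully open); squeeze is the grip in N (None keeps the last); returns when the fingers have stopped.
- robot.pause(seconds).
- robot.ik(position, orientation): joint angles nearest the present ones, or None.
- robot.sense(): the state.
- optics.snapshot(name): name is "scene" or "top"; returns (picture, depth): 480x640x3 uint8, red, green, blue; 480x640 float32, m along the optical axis (not along the pixel's ray), 0 where there is no reading.
- optics.get_calibration(name): a dict with "fx", "fy", "cx", "cy" (pixels), "k1" (the pictures are not rectified: a ray, as slopes to the right and down, at radius r is drawn at 1 + k1 r^2 times it, then the intrinsics apply), "xyz" and "rotation" of the camera in the world. Camera axes: x right, y down, z forward; pixel columns grow to the right and rows downward; lengths in m; the calibration is good to about 2 mm. A picture is of the moment at which its call begins. get_calibration takes no time and is no camera call.
A pose or a line that the arm cannot do raises robot.MotionError and nothing moves.
- robot.close_job(): hands the job in; it is judged then, once.
Trained networks look in the newest picture that a camera, given by its name, has taken for a name from the list of things; names that differ only in an ending like _2 or _b are one class to them, and where a whole thing is asked for, a point or a joint stands for the part that bears it (a point fixed in the world has none). Each returns a list of dicts, best first, with "score" (0 to 1); they miss things now and then, are a little off and sometimes report something else, mostly with a low value. They report only what shows in the picture. A call takes as long as a camera call. They do not tell look-alikes from the thing itself.
- models.masks_of(camera, label): "region" (480x640 bool, what is visible of it).
- models.mark_of(camera, label): "position" ([x, y, z] in m, in the coordinates of the camera as it stood for that picture, good to about 4 mm: a listed point, or the origin of a listed thing).
The state is a dict: "time": time; "joint_positions": joint angles; "qvel": joint speeds; "tau": joint torques, N m; "tcp_pos": TCP position; "tcp_rot": TCP orientation; "wrist_force": force on the tool from outside, world axes, zero at the start; "moment": the same for the moment, N m; "grip_width": opening from 0.0 (shut) to 1.0 (fully open); "gripper_force": force on a finger pad.
Only numpy, scipy, OpenCV 4.12 (cv2) and the standard library are available. Lean on these libraries where they do the work, as an engineer would, in place of code of your own. Each camera call takes 0.05 s, during which the arm holds its last target. There are 200 camera calls.

### The job

The three tins lie lid-down in the open tray on one packing stand. Turn them all over at once into the empty twin tray: lay the empty tray face-down on the loaded one, grip edge over grip edge, hold the two together and turn them over as one back onto the same stand, then lift the emptied tray off and leave it face-down, seated on the other stand. The tins must end lid-up in the pockets of the tray they were turned into, and the boards, glue jar and divided box must be left alone.

Things in the scene. Friction and masses are not known exactly. Their poses are not given: they have to be found in the camera images.
- stand_a: Fixed plywood stand that holds the loaded tray at the start: a 250 mm wide (y) board at 50 degrees to the table, sloping down towards the robot, a ledge square to it at its foot. Origin on the table, z up; yaw within 0.2 rad. Own frame: board face meets ledge at x = -30, z = 45 mm; up the slope = (0.643, 0, 0.766), out of the board = (-0.766, 0, 0.643). Stands may be swapped left-right.
- stand_b: The same stand again (same shape and axes), holding the empty tray at the start. On both, board and ledge are 8 mm thick, the ledge reaches 62 mm out from the board face and the board only 66 mm up the slope from the ledge, so the upper 46 mm of a seated 112 mm tray juts free beyond it away from the robot, with room for fingers behind it.
- tray_a: Loaded tray, dark violet plastic, 112 (x) x 222 (y) x 28 mm, 0.13-0.19 kg. Origin: centre of underside; z out of the mouths, +x to the grip edge. Floor 8 mm, walls 6 mm. Three pockets 66 x 66 x 20 mm deep at x = -17, y = -72, 0, 72. From x = 22 to 56 a bay 210 mm wide with floor and side walls, no end wall. Starts mouth up on stand_a, centred, underside on the board, -x edge on the ledge.
- tray_b: Empty tray, same shape and axes as tray_a. Starts face-down on stand_b: rim on the board, underside outward, -x edge on the ledge, up to 12 mm off-centre. The 8 mm bay floor can be pinched, one finger inside the bay; two trays face to face are 56 mm thick, their bay floors 40 mm apart inside, and can be clamped together from outside at the bays.
- tin1: Bright aluminium tin, 60 mm across, 32 mm high, 35 to 75 g, in a pocket of tray_a at the start, lid down, standing 12 mm proud of the tray's rim. Origin: its middle; z points to the lid, which is a little wider than the base (0.75 mm all round) and has a brass-coloured disc.
- tin2: Bright aluminium tin, 60 mm across, 32 mm high, 35 to 75 g, in a pocket of tray_a at the start, lid down, standing 12 mm proud of the tray's rim. Origin: its middle; z points to the lid, which is a little wider than the base (0.75 mm all round) and has a brass-coloured disc.
- tin3: Bright aluminium tin, 60 mm across, 32 mm high, 35 to 75 g, in a pocket of tray_a at the start, lid down, standing 12 mm proud of the tray's rim. Origin: its middle; z points to the lid, which is a little wider than the base (0.75 mm all round) and has a brass-coloured disc.
- boards: Bystander: loose bundle of grey boards, 100 x 75 x 54 mm, beyond the stands. Origin under its centre.
- glue: Bystander: white glue jar, 60 mm across, 110 mm high, at the left. Origin under its centre.
- giftbox: Bystander: dark violet divided box, 110 x 180 x 70 mm, at the right. Origin under its centre.
There are look-alikes about, which are no part of the job. Leave any orange look-alike of the tray_b alone. What is shaped like the tin3 but red is not meant.

How it is judged (in metres and radians):
On the way, in this order (a step that is already met when the one before it is completed fails the run):
1. the empty tray lies flush face-down on the loaded tray, grip edges together, tins between (x of tray_b in the frame of tray_a between -0.008 and 0.008 m and y of tray_b in the frame of tray_a between -0.008 and 0.008 m and z of tray_b in the frame of tray_a between 0.05 and 0.06 m and angle between the z axis of tray_b and the z axis of tray_a, either way round below 0.09 rad and angle between the x axis of tray_b and the x axis of tray_a, either way round below 0.09 rad and x of tin1 in the frame of tray_a between -0.03 and -0.004 m and y of tin1 in the frame of tray_a between -0.09 and 0.09 m and z of tin1 in the frame of tray_a between 0.018 and 0.038 m and x of tin2 in the frame of tray_a between -0.03 and -0.004 m and y of tin2 in the frame of tray_a between -0.09 and 0.09 m and z of tin2 in the frame of tray_a between 0.018 and 0.038 m and x of tin3 in the frame of tray_a between -0.03 and -0.004 m and y of tin3 in the frame of tray_a between -0.09 and 0.09 m and z of tin3 in the frame of tray_a between 0.018 and 0.038 m and angle between tray_a's own z axis and vertical below 1.2 rad), for 0.2 s.
2. the two trays, still closed on each other with the tins between, have been turned over (x of tray_b in the frame of tray_a between -0.008 and 0.008 m and y of tray_b in the frame of tray_a between -0.008 and 0.008 m and z of tray_b in the frame of tray_a between 0.05 and 0.06 m and angle between the z axis of tray_b and the z axis of tray_a, either way round below 0.09 rad and angle between the x axis of tray_b and the x axis of tray_a, either way round below 0.09 rad and x of tin1 in the frame of tray_a between -0.03 and -0.004 m and y of tin1 in the frame of tray_a between -0.09 and 0.09 m and z of tin1 in the frame of tray_a between 0.018 and 0.038 m and x of tin2 in the frame of tray_a between -0.03 and -0.004 m and y of tin2 in the frame of tray_a between -0.09 and 0.09 m and z of tin2 in the frame of tray_a between 0.018 and 0.038 m and x of tin3 in the frame of tray_a between -0.03 and -0.004 m and y of tin3 in the frame of tray_a between -0.09 and 0.09 m and z of tin3 in the frame of tray_a between 0.018 and 0.038 m and angle between tray_a's own z axis and vertical above 2 rad), for 0.2 s.
At the end, for the whole second after the job is handed in: Each tin lies lid up on the floor of a pocket of tray_b; tray_b is mouth up on stand_a, tray_a face-down on stand_b, each within 10 mm of touching board and ledge, 40 mm of the middle sideways, 7 degrees of the slope; all at rest, let go (x of tin1 in the frame of tray_b between -0.03 and -0.004 m and y of tin1 in the frame of tray_b between -0.09 and 0.09 m and z of tin1 in the frame of tray_b between 0.019 and 0.029 m and angle between each of tin1, tin2, tin3's own z axis and vertical below 1.1 rad and linear speed of each of tin1, tin2, tin3, tray_b, tray_a below 0.02 m/s and x of tin2 in the frame of tray_b between -0.03 and -0.004 m and y of tin2 in the frame of tray_b between -0.09 and 0.09 m and z of tin2 in the frame of tray_b between 0.019 and 0.029 m and x of tin3 in the frame of tray_b between -0.03 and -0.004 m and y of tin3 in the frame of tray_b between -0.09 and 0.09 m and z of tin3 in the frame of tray_b between 0.019 and 0.029 m and x of tray_b in the frame of stand_a between -0.006 and 0.018 m and y of tray_b in the frame of stand_a between -0.04 and 0.04 m and z of tray_b in the frame of stand_a between 0.0779 and 0.0979 m and angle between tray_b's own z axis and vertical between 0.75 and 1 rad and contact force between each of tray_b, tray_a and the fingers below 0.1 N and x of tray_a in the frame of stand_b between -0.02745 and -0.00345 m and y of tray_a in the frame of stand_b between -0.04 and 0.04 m and z of tray_a in the frame of stand_b between 0.0959 and 0.1159 m and angle between tray_a's own z axis and vertical between 2.14 and 2.4 rad).
It fails at once if the bundle of boards was disturbed (moved more than 25 mm) (distance of boards from where it was at the start of the episode above 0.025 m).
It fails at once if the glue jar was disturbed (moved more than 25 mm) (distance of glue from where it was at the start of the episode above 0.025 m).
It fails at once if the divided box was disturbed (moved more than 25 mm) (distance of giftbox from where it was at the start of the episode above 0.025 m).
It also fails if it takes over 72 s, if anything falls off the work surface, if the arm or the gripper's body presses on something with over 40 N, if the wrist force passes 120 N, or if a joint passes its speed limit or range.

## Working session

There is one attempt and no reset: what is moved stays moved. The work goes in short steps, each a Python script; the robot and the scene stay as the last script left them, time stands still between calls to the robot, and variables do not carry over. Pictures are saved under pics/ and viewed, at most 12 in all, crops included, and the job is handed in when it is done.

```bash
ls; mkdir -p pics; python3 - <<'E'
from station import robot, optics, models
import numpy as np, cv2
print(robot.sense()['time'])
for c in ("scene","top"):
    k=optics.get_calibration(c); print(c,k)
    im,d=optics.snapshot(c); cv2.imwrite(f"pics/{c}0.png",im[:,:,::-1]); np.save(f"{c}_d.npy",d); np.save(f"{c}_i.npy",im)
    R=np.array(k['rotation']);t=np.array(k['xyz'])
    for l in ("stand_a","tray_a","tin1","boards","glue","giftbox"):
        for r in models.mark_of(c,l): print(c,l,round(r['score'],2),np.round(R@np.array(r['position'])+t,3))
E
```

```text
pics
0.0
scene {'fx': 440.8236278905142, 'fy': 440.8236278905142, 'cx': 317.7955182160802, 'cy': 235.0197442094789, 'k1': -0.06673659218674231, 'xyz': array([ 1.27422056, -0.10029317,  1.26880153]), 'rotation': array([[ 0.05084246,  0.86153518, -0.5051457 ],
       [ 0.99869358, -0.04126766,  0.03013487],
       [ 0.00511607, -0.5060179 , -0.8625078 ]])}
scene stand_a 0.87 [ 0.471  0.197 -0.006]
scene stand_a 0.73 [ 0.442 -0.214  0.001]
scene tray_a 0.62 [ 0.426 -0.216  0.102]
scene tray_a 0.56 [ 0.398 -0.633  0.031]
scene tin1 0.78 [0.595 0.279 0.013]
scene tin1 0.62 [0.444 0.202 0.085]
scene tin1 0.51 [0.601 0.15  0.015]
scene tin1 0.5 [0.442 0.136 0.091]
scene tin1 0.49 [0.449 0.273 0.089]
scene boards 0.77 [ 0.791 -0.024 -0.004]
scene glue 0.69 [ 0.669  0.486 -0.001]
scene giftbox 0.55 [ 0.641 -0.5    0.001]
top {'fx': 514.4140271151613, 'fy': 514.4140271151613, 'cx': 329.70150488198175, 'cy': 246.9869033755855, 'k1': -0.06636136360472707, 'xyz': array([ 0.4227014 , -0.05008522,  1.50250442]), 'rotation': array([[ 2.63121013e-02, -9.91612051e-01,  1.26543328e-01],
       [-9.99649943e-01, -2.64509327e-02,  5.83412242e-04],
       [ 2.76867043e-03, -1.26514381e-01, -9.91960909e-01]])}
top stand_a 0.69 [ 0.439 -0.21   0.002]
top tray_a 0.8 [0.475 0.202 0.09 ]
top tray_a 0.78 [ 0.428 -0.217  0.105]
top tray_a 0.71 [ 0.402 -0.641  0.025]
top tin1 0.87 [0.448 0.127 0.089]
top tin1 0.72 [0.446 0.199 0.087]
top tin1 0.71 [0.595 0.151 0.018]
top tin1 0.63 [0.451 0.273 0.088]
top boards 0.57 [ 0.795 -0.025 -0.   ]
top glue 0.83 [ 0.676  0.491 -0.001]
top giftbox 0.72 [ 0.643 -0.501  0.001]
top giftbox 0.35 [ 0.795 -0.026 -0.002]
```

```bash
python3 - <<'E'
import cv2,numpy as np
a=cv2.imread('pics/scene0.png');b=cv2.imread('pics/top0.png')
print(a.shape)
E
```

```text
(480, 640, 3)
```

View pics/scene0.png

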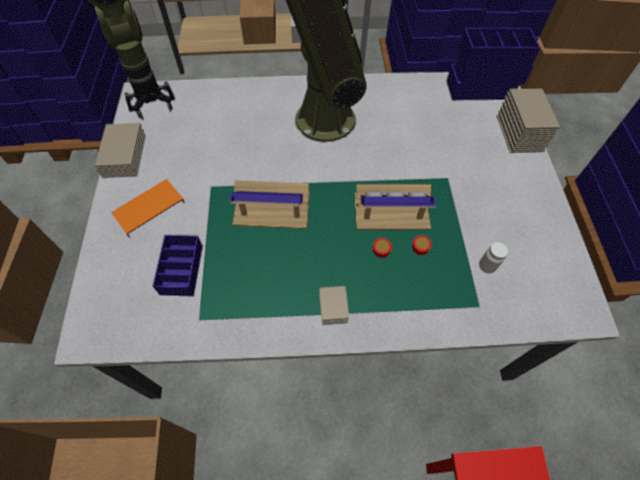

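View pics/top0.png

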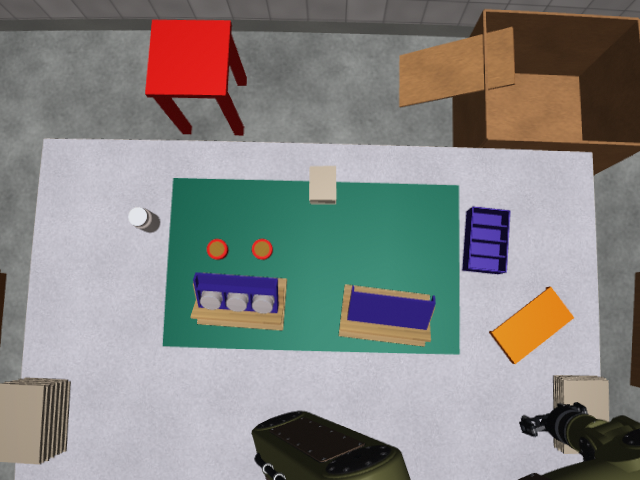

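The scene shot has the loaded tray on the stand at right (395,200) and the empty one at left (270,198). From above, tray_a is at (237,295), tray_b at (390,310), the orange look-alike at (530,325) and the red tins at (217,249) and (262,249). So stand_a is at y≈+0.20 and stand_b at y≈-0.21. Next I'll measure precisely and check IK.

```bash
cat > h.py <<'E'
import numpy as np, cv2
from station import robot, optics, models
from scipy.spatial.transform import Rotation as Ro
UP=np.array([.6428,0,.7660]); NO=np.array([-.7660,0,.6428])
def cloud(c, im=None, d=None):
    k=optics.get_calibration(c)
    if im is None: im,d=optics.snapshot(c)
    K=np.array([[k['fx'],0,k['cx']],[0,k['fy'],k['cy']],[0,0,1]])
    vv,uu=np.mgrid[0:480,0:640]
    n=cv2.undistortPoints(np.stack([uu,vv],-1).reshape(-1,1,2).astype(float),K,np.array([k['k1'],0,0,0,0.])).reshape(480,640,2)
    ray=np.dstack([n,np.ones((480,640))])@np.array(k['rotation']).T
    return im,d,ray,np.array(k['xyz'])   # P = xyz + d*ray
def rz(a): return Ro.from_euler('z',a).as_matrix()
E
python3 - <<'E'
from h import *
S={}
for c in("top","scene"):
    im,d,ray,o=cloud(c,np.load(f"{c}_i.npy"),np.load(f"{c}_d.npy"))
    P=o+d[...,None]*ray; hsv=cv2.cvtColor(im,cv2.COLOR_RGB2HSV)
    vio=(hsv[...,0]>112)&(hsv[...,0]<135)&(hsv[...,1]>120)
    for n,yc in(("a",.2),("b",-.215)):
        reg=(abs(P[...,1]-yc)<.16)&(abs(P[...,0]-.45)<.12)&(d>0)
        p=P[reg&vio&(P[...,2]>.04)]
        print(c,n,len(p),p.min(0).round(3),p.max(0).round(3))
        if n=="b" and c=="top":
            q=p.copy()
            for _ in range(5):
                m=q.mean(0);w=np.linalg.svd(q-m)[2][2]; w*=np.sign(w[2]); r=(p-m)@w; q=p[abs(r)<.006]
            yaw=np.arctan2(-w[1],-w[0]); print("normal",w.round(3),"tilt",np.degrees(np.arccos(w[2])).round(2),"yaw",yaw.round(4),len(q),"rms",r[abs(r)<.006].std(), "mean",m.round(4))
        t=P[reg&(hsv[...,1]<50)&(P[...,2]>.07)]
        print(" tinpts",len(t))
im=np.load("top_i.npy")
v=np.hstack([cv2.resize(im[260:360,a:a+115],None,fx=3.4,fy=4.5,interpolation=cv2.INTER_CUBIC) for a in(180,332)])
cv2.imwrite("pics/crop1.png",v[:,:,::-1]);print(v.shape)
# ik
for nm,x,y,yaw in(("a",.455,.2,0),("b",.44,-.212,-.1)):
  Rs=rz(yaw)
  for s in(1,-1):
    z=-Rs@UP; yv=s*Rs@NO; R=np.column_stack([np.cross(yv,z),yv,z])
    for lift in(0,.16):
      p=np.array([x,y,0])+Rs@(np.array([-.03,0,.045])+(.112+.045)*UP+.02*NO)+[0,0,lift]
      j=robot.ik(p,R); print(nm,s,lift,p.round(3),None if j is None else np.round(j,1))
E
```

```text
top a 1748 [0.42  0.089 0.053] [0.519 0.314 0.153]
 tinpts 1017
top b 2371 [ 0.384 -0.331  0.058] [ 0.494 -0.104  0.153]
normal [-0.762  0.076  0.643] tilt 49.96 yaw -0.0993 2339 rms 0.0019226498005194658 mean [ 0.4326 -0.216   0.1099]
 tinpts 18
scene a 630 [0.424 0.089 0.061] [0.519 0.31  0.152]
 tinpts 295
scene b 620 [ 0.402 -0.329  0.075] [ 0.489 -0.106  0.152]
 tinpts 51
(450, 782, 3)
a 1 0 [0.511 0.2   0.178] [ 16.5  45.8  14.1  97.1  10.5 -77.2]
a 1 0.16 [0.511 0.2   0.338] [ 16.5  41.2  26.7 114.4  10.5 -77.2]
a -1 0 [0.511 0.2   0.178] [ 16.5  45.8  14.1  97.1  10.5 102.8]
a -1 0.16 [0.511 0.2   0.338] [ 16.5  41.2  26.7 114.4  10.5 102.8]
b 1 0 [ 0.495 -0.218  0.178] [ -19.5   45.4   13.2   97.    -8.8 -100.6]
b 1 0.16 [ 0.495 -0.218  0.338] [ -19.5   40.6   25.6  114.2   -8.8 -100.6]
b -1 0 [ 0.495 -0.218  0.178] [-19.5  45.4  13.2  97.   -8.8  79.4]
b -1 0.16 [ 0.495 -0.218  0.338] [-19.5  40.6  25.6 114.2  -8.8  79.4]
```

View pics/crop1.png

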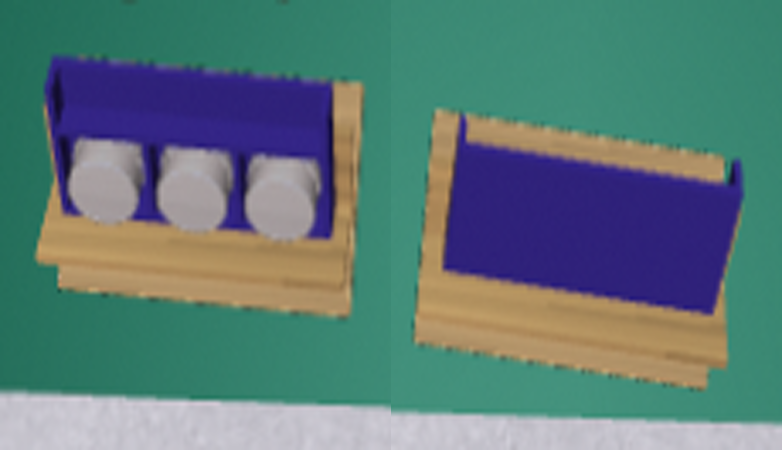

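The crop shows tray_a with its tins at left (tin faces at about (105,190), (193,200) and (282,205)) and tray_b at right, face-down and nearly flush. The IK works, and the flip comes down to a half turn of joint 6. Now I'll fit both tray poses by their silhouettes in each camera.

```bash
cat > fit.py <<'E'
from h import *
from scipy.optimize import minimize
def box(x0,x1,y0,y1,z0,z1): return np.array([[x,y,z] for x in(x0,x1) for y in(y0,y1) for z in(z0,z1)],float)/1000
TR=[box(-56,22,-111,111,0,28),box(-56,56,-111,111,0,8),box(-56,56,-111,-105,0,28),box(-56,56,105,111,0,28)]
def tin(x,y,z0,z1,r=30):
    a=np.linspace(0,2*np.pi,40); c=np.c_[x+r*np.cos(a),y+r*np.sin(a)]
    return np.vstack([np.c_[c,c[:,0]*0+z] for z in(z0,z1)])/1000
def proj(c,P):
    k=optics.get_calibration(c);R=np.array(k['rotation']).T;t=-R@np.array(k['xyz'])
    K=np.array([[k['fx'],0,k['cx']],[0,k['fy'],k['cy']],[0,0,1]])
    return cv2.projectPoints(P,cv2.Rodrigues(R)[0],t,K,np.array([k['k1'],0,0,0,0.]))[0][:,0]
F=6
def render(c,parts,R,t,win):
    u0,v0,w,h=win; m=np.zeros((h*F,w*F),np.uint8)
    for p in parts:
        q=(proj(c,p@R.T+t)-[u0,v0]+.5)*F-.5
        cv2.fillConvexPoly(m,cv2.convexHull((q*16).round().astype(np.int32)),255,shift=4)
    return m
def seat(p,face,dz=0):
    # pose of tray seated on a stand at x,y,yaw ; face +1 mouth out, -1 face-down
    x,y,a=p[:3]; Rs=rz(a)
    o=Rs@(np.array([-.03,0,.045])+.056*UP+(0 if face>0 else .028)*NO)+[x,y,0]
    z=Rs@NO*face; xx=Rs@UP
    return np.column_stack([xx,np.cross(z,xx),z]),o
def mask(c,im,win,tins):
    u0,v0,w,h=win
    b=cv2.resize(im[v0:v0+h,u0:u0+w],None,fx=F,fy=F,interpolation=cv2.INTER_CUBIC)
    s=cv2.cvtColor(b,cv2.COLOR_RGB2HSV); I=b.astype(int)
    m=(I[...,2]-np.maximum(I[...,0],I[...,1])>18)
    if tins: m|=(s[...,1]<38)&(s[...,2]>80)
    m=cv2.morphologyEx(m.astype(np.uint8),cv2.MORPH_CLOSE,np.ones((9,9)))
    n,l,st,_=cv2.connectedComponentsWithStats(m)
    return ((l==1+np.argmax(st[1:,4]))*255).astype(np.uint8)
def fit(c,im,p0,face,parts,tins):
    R,t=seat(p0,face); q=proj(c,np.vstack(parts)@R.T+t)
    u0,v0=(q.min(0)-14).astype(int);u1,v1=(q.max(0)+14).astype(int);win=(u0,v0,u1-u0,v1-v0)
    M=cv2.GaussianBlur(mask(c,im,win,tins),(0,0),4).astype(float)
    f=lambda p:np.abs(cv2.GaussianBlur(render(c,parts,*seat(p,face),win),(0,0),4)-M).mean()
    r=minimize(f,p0,method='Nelder-Mead',options=dict(initial_simplex=np.array(p0)+np.array([[0,0,0],[.01,0,0],[0,.01,0],[0,0,.06]]),xatol=1e-4,fatol=1e-3))
    return r.x,r.fun,render(c,parts,*seat(r.x,face),win),mask(c,im,win,tins)
TINS=[tin(-19.3,y,8,40) for y in(-72,0,72)]
E
python3 - <<'E'
from fit import *
v=[]
for c in("top","scene"):
    im=np.load(f"{c}_i.npy")
    for n,p0,face,pr,t in(("a",[.46,.2,-.05],1,TR+TINS,True),("b",[.44,-.214,-.1],-1,TR,False)):
        x,f,r,m=fit(c,im,p0,face,pr,t); R,o=seat(x,face); print(c,n,x.round(4),round(f,2),"tray",o.round(4))
        v.append(cv2.resize(np.dstack([r,m,m]),(390,290)))
cv2.imwrite("pics/fit1.png",np.vstack([np.hstack(v[:2]),np.hstack(v[2:])]))
# depth check: tin tops & tray rim/under plane offset in fitted frame
E
```

```text
top a [ 0.4748  0.2021 -0.0445] 2.11 tray [0.4808 0.2018 0.0879]
top b [ 0.4442 -0.2181 -0.0932] 2.24 tray [ 0.4288 -0.2166  0.1059]
scene a [ 0.4738  0.2025 -0.0577] 4.74 tray [0.4798 0.2021 0.0879]
scene b [ 0.4418 -0.219  -0.0838] 5.56 tray [ 0.4264 -0.2177  0.1059]
```

View pics/fit1.png

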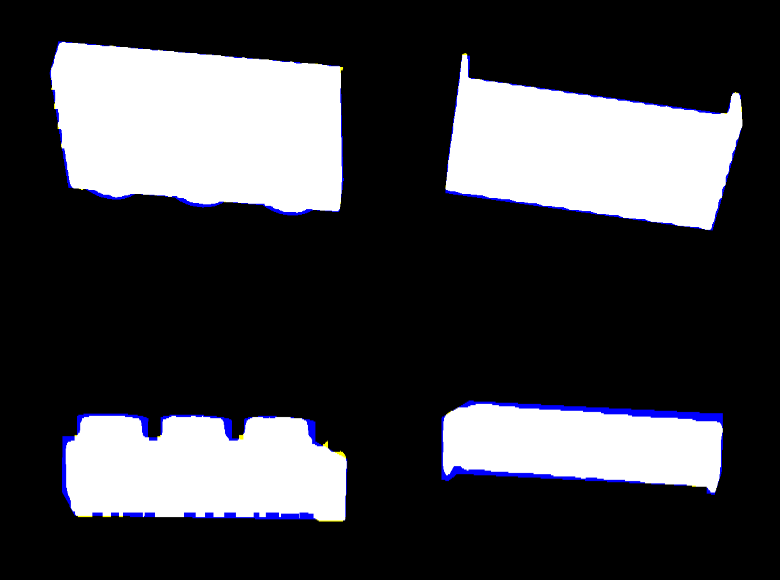

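The top-camera fits are sub-pixel, and the scene camera agrees to about 1–2 mm. Pick up tray_b.

```bash
cat >> h.py <<'E'
A=[.4745,.2021,-.046]; B=[.4436,-.2183,-.0935]
def pose(st,s,n,y=0,sg=1,lift=0):
    """TCP pose: s up slope from ledge, n off board (m), y along stand; sg sign of tool y along board normal"""
    Rs=rz(st[2]); z=-Rs@UP; yv=sg*Rs@NO
    return Rs@(np.array([-.03,y,.045])+s*UP+n*NO)+[st[0],st[1],lift], np.column_stack([np.cross(yv,z),yv,z])
def st(msg=""):
    q=robot.sense(); print(msg,"t",round(q['time'],1),"F",np.round(q['wrist_force'],1),"M",np.round(q['moment'],2),"grip",round(q['grip_width'],3),round(q['gripper_force'],1),"p",np.round(q['tcp_pos'],4)); return q
E
python3 - <<'E'
from h import *
robot.gripper_to(.47)
p,R=pose(B,.157+.09,.025); robot.move_ptp(p,R); st("pre")
p,R=pose(B,.157,.025); robot.servo_line(p,.1); st("at")
robot.gripper_to(0,40); st("grip")
p,R=pose(B,.157,.025,lift=.12); robot.servo_line(p,.12); st("lift")
for c in("top","scene"):
    im,d=optics.snapshot(c); np.save(f"{c}1_i.npy",im); np.save(f"{c}1_d.npy",d)
v=np.hstack([np.load("top1_i.npy")[150:410,250:550],np.load("scene1_i.npy")[100:360,180:480]])
cv2.imwrite("pics/g1.png",v[:,:,::-1])
E
```

```text
pre t 4.0 F [-0.5  0.1  0.3] M [-0.06 -0.66 -0.01] grip 0.469 0.0 p [ 0.5526 -0.229   0.2504]
at t 5.0 F [ 0.5  0.4 -1.1] M [-0.03 -0.68  0.02] grip 0.472 0.0 p [ 0.4956 -0.2233  0.1818]
grip t 5.4 F [-0.6  0.1  5.6] M [-0.12  0.09 -0.1 ] grip 0.08 40.2 p [ 0.4951 -0.2232  0.1819]
lift t 6.6 F [-0.1 -0.6 -1.3] M [-0.14 -0.94  0.02] grip 0.084 39.5 p [ 0.495  -0.2231  0.3005]
```

View pics/g1.png

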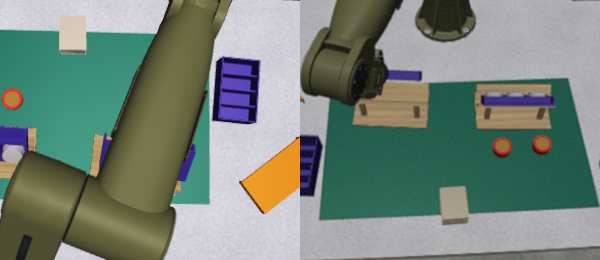

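Tray_b is held: grip is about 7 mm and there is about 1.3 N of weight. Moving it over tray_a now, with contact-guided mating.

```bash
python3 - <<'E'
from h import *
p,R=pose(A,.157+.03,.070+.02,lift=.1); robot.move_ptp(p,R); st("hover")
p,R=pose(A,.157+.012,.072); robot.servo_line(p,.12); robot.pause(.3)
Rs=rz(A[2]); f0=robot.sense()['wrist_force'].copy() if hasattr(robot.sense()['wrist_force'],'copy') else np.array(robot.sense()['wrist_force'])
def df(): 
    f=np.array(robot.sense()['wrist_force'])-f0; return f@(Rs@UP),f@(Rs@[0,1,0]),f@(Rs@NO)
s=.169
while s>.152:
    s-=.001; robot.servo_line(pose(A,s,.072)[0],.03); robot.pause(.08); f=df()
    if f[0]>4: break
print("ledge at s",round(s,4),np.round(f,1))
n=.072
while n>.052:
    n-=.002; robot.servo_line(pose(A,s,n)[0],.03); robot.pause(.05); f=df(); print(round(n,3),np.round(f,1))
    if f[2]>8: break
st("end")
for c in("top","scene"):
    im,d=optics.snapshot(c); np.save(f"{c}2_i.npy",im); np.save(f"{c}2_d.npy",d)
E
```

```text
hover t 8.2 F [-0.4 -0.5 -1. ] M [-0.05 -0.93  0.05] grip 0.086 39.5 p [0.4961 0.2    0.3459]
ledge at s 0.156 [ 9.4 -0.7  0.7]
0.07 [9.7 0.5 3.5]
0.068 [ 9.4 -0.1  3.1]
0.066 [10.1  1.3  3.7]
0.064 [10.2  0.6  4.5]
0.062 [11.7 -0.3  4.2]
0.06 [11.   0.1  5. ]
0.058 [10.7  0.4  5.5]
0.056 [11.6 -0.7  5.3]
0.054 [11.2  1.1  4.9]
0.052 [11.7 -0.7  9.6]
end t 17.1 F [-0.1  0.1 12.9] M [-0.03  0.97  0.17] grip 0.084 41.3 p [0.504  0.2009 0.1998]
```

```bash
python3 - <<'E'
from h import *
s=.156
robot.servo_line(pose(A,s+.0005,.0525)[0],.03)
robot.gripper_to(.28); st("open")
robot.servo_line(pose(A,s+.11,.0525)[0],.15)
p,R=pose(A,.27,.0525,lift=.12)
robot.gripper_to(1.0)
robot.pause(.2)
for c in("top","scene"):
    im,d=optics.snapshot(c); np.save(f"{c}2_i.npy",im); np.save(f"{c}2_d.npy",d)
st()
v=np.hstack([cv2.resize(np.load("top2_i.npy")[240:350,150:320],(400,260)),cv2.resize(np.load("scene2_i.npy")[140:270,320:520],(400,260))])
cv2.imwrite("pics/m1.png",v[:,:,::-1])
E
```

```text
open t 17.7 F [ 0.7 -0.8 -0.8] M [-0.01 -0.65 -0.02] grip 0.279 0.0 p [0.5047 0.2006 0.1983]
 t 19.5 F [ 0.1 -0.2  0.1] M [-0.03 -0.65 -0.01] grip 0.999 0.0 p [0.5752 0.1975 0.2825]
```

View pics/m1.png

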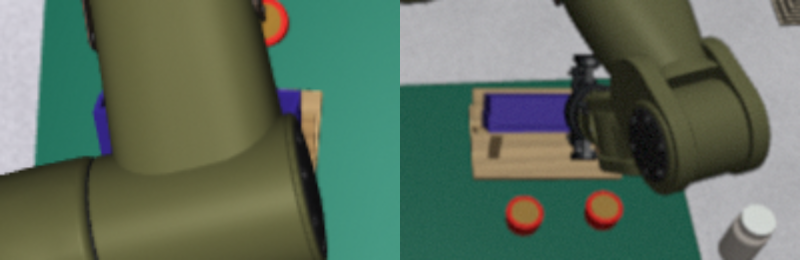

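```bash
python3 - <<'E'
from fit import *
p,R=pose(A,.266,.0525,lift=.08); robot.servo_line(p,.2)
j=np.array(robot.sense()['joint_positions']); j[0]-=40; robot.set_joints(j)
robot.pause(.1)
for c in("top","scene"):
    im,d=optics.snapshot(c); np.save(f"{c}2_i.npy",im); np.save(f"{c}2_d.npy",d)
st()
v=np.hstack([cv2.resize(np.load("top2_i.npy")[250:350,170:310],(400,290)),cv2.resize(np.load("scene2_i.npy")[160:250,340:460],(400,290))])
cv2.imwrite("pics/m2.png",v[:,:,::-1])
TB=[p*[1,-1,-1]+[0,0,.056] for p in TR]
for c in("top","scene"):
    im=np.load(f"{c}2_i.npy")
    x,f,r,m=fit(c,im,A,1,TR+TB,False); print(c,x.round(4),round(f,2))
im,d,ray,o=cloud("top",np.load("top2_i.npy"),np.load("top2_d.npy"))
P=(o+d[...,None]*ray-seat(A,1)[1])@seat(A,1)[0]
I=im.astype(int); m=(I[...,2]-np.maximum(I[...,0],I[...,1])>18)&(d>0)&(abs(P[...,0])<.05)&(abs(P[...,1])<.105)&(P[...,2]>.04)
q=P[m]; co=np.linalg.lstsq(np.c_[q[:,:2],np.ones(len(q))],q[:,2],rcond=None)[0]; print("top plane of tray_b in tray_a frame: slopes",co[:2].round(3),"z",co[2].round(4),len(q))
E
```

```text
Traceback (most recent call last):
station.MotionError: the arm cannot follow that straight line within its joint ranges
```

```bash
cat > chk.py <<'E'
from fit import *
def check(tag):
    for c in("top","scene"):
        im,d=optics.snapshot(c); np.save(f"{c}{tag}_i.npy",im); np.save(f"{c}{tag}_d.npy",d)
    v=np.hstack([cv2.resize(np.load(f"top{tag}_i.npy")[250:350,170:310],(400,290)),cv2.resize(np.load(f"scene{tag}_i.npy")[160:250,340:460],(400,290))])
    cv2.imwrite(f"pics/m{tag}.png",v[:,:,::-1])
    TB=[p*[1,-1,-1]+[0,0,.056] for p in TR]
    for c in("top","scene"):
        im=np.load(f"{c}{tag}_i.npy")
        x,f,r,m=fit(c,im,A,1,TR+TB,False); print(c,x.round(4),round(f,2))
    im,d,ray,o=cloud("top",np.load(f"top{tag}_i.npy"),np.load(f"top{tag}_d.npy"))
    R,t=seat(A,1); P=(o+d[...,None]*ray-t)@R
    I=im.astype(int); m=(I[...,2]-np.maximum(I[...,0],I[...,1])>18)&(d>0)&(abs(P[...,0])<.05)&(abs(P[...,1])<.105)&(P[...,2]>.04)
    q=P[m]; co=np.linalg.lstsq(np.c_[q[:,:2],np.ones(len(q))],q[:,2],rcond=None)[0]; print("outer plane in stand frame: slopes",co[:2].round(3),"z",co[2].round(4),len(q))
E
python3 - <<'E'
from chk import *
j=np.array(robot.sense()['joint_positions']); j[0]-=40; robot.set_joints(j)
robot.pause(.1); st(); check("2")
E
```

```text
t 21.1 F [ 0.9  0.4 -0.8] M [-0.43 -0.5  -0.01] grip 1.001 0.0 p [ 0.5682 -0.2166  0.2825]
top [ 0.4748  0.2031 -0.043 ] 0.9
scene [ 0.4729  0.2054 -0.0545] 5.29
outer plane in stand frame: slopes [-0.002  0.004] z 0.0561 1905
```

View pics/m2.png

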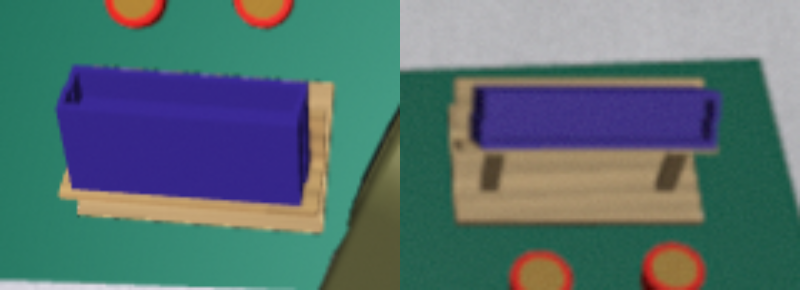

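The trays are flush (outer plane 56.1 mm off the board, no tilt). Now clamp and lift, then roll 180° about the tool axis and set the pair down.

```bash
python3 - <<'E'
from h import *
y=.001; s=.144
j=np.array(robot.sense()['joint_positions']); j[0]+=40; robot.set_joints(j)
p,R=pose(A,.245,.028,y); robot.servo_line(p,.15); st("pre")
robot.servo_line(pose(A,s,.028,y)[0],.12); st("in")
robot.gripper_to(.5,110); q=st("clamp")
if not .6<q['grip_width']<.72: raise SystemExit("grip?")
robot.servo_line(pose(A,s,.028,y,lift=.03)[0],.06); st("l1")
robot.servo_line(pose(A,s,.028,y,lift=.16)[0],.12); q=st("l2")
p,R=pose(A,s,.028,y,sg=-1,lift=.16)
print(np.round(robot.ik(p,R),1))
robot.move_ptp(p,R); robot.pause(.3); st("turned"); print(np.round(robot.sense()['joint_positions'],1))
im,d=optics.snapshot("scene"); np.save("scene3_i.npy",im)
cv2.imwrite("pics/t1.png",cv2.resize(im[60:260,280:540],(520,400))[:,:,::-1])
E
```

```text
pre t 23.0 F [ 0.5 -0.2  0.1] M [-0.03 -0.65 -0.03] grip 1.001 0.0 p [0.5804 0.1969 0.25  ]
in t 24.0 F [-0.1  0.7 -0.3] M [ 0.03 -0.69 -0.02] grip 0.997 0.0 p [0.5163 0.2013 0.1741]
clamp t 24.4 F [-0.7 -0.9 13.1] M [0.04 2.13 0.04] grip 0.636 116.8 p [0.5149 0.2013 0.1758]
l1 t 25.1 F [-0.4  0.4 -5.3] M [-0.05 -1.44 -0.01] grip 0.633 116.1 p [0.5158 0.2012 0.2032]
l2 t 26.3 F [ 0.5  1.1 -5.2] M [-0.04 -1.44 -0.02] grip 0.639 116.2 p [0.5155 0.2012 0.3325]
[ 15.9  41.5  26.8 113.8  11.8 104.4]
turned t 29.3 F [ 0.5  0.8 -5.5] M [-0.   -1.45 -0.13] grip 0.635 118.7 p [0.5156 0.2012 0.3333]
[ 15.9  41.5  26.8 113.8  11.8 104.4]
```

View pics/t1.png

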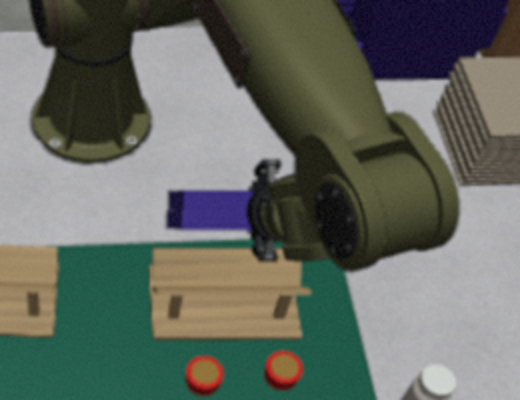

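The closed pair has been turned over and held (grip steady at 0.635, ~5.4 N load). Setting down.

```bash
python3 - <<'E'
from h import *
y=.001
robot.servo_line(pose(A,.150,.036,y,lift=.02)[0],.12)
robot.servo_line(pose(A,.148,.034,y)[0],.06); robot.pause(.2)
Rs=rz(A[2]); f0=np.array(robot.sense()['wrist_force'])
def df(): 
    f=np.array(robot.sense()['wrist_force'])-f0; return np.array([f@(Rs@UP),f@(Rs@NO)])
s,n=.148,.034
for _ in range(6):
    s-=.001; robot.servo_line(pose(A,s,n,y)[0],.03); robot.pause(.05); f=df()
    if f[0]>4: break
print("s",round(s,3),f.round(1))
for _ in range(6):
    n-=.001; robot.servo_line(pose(A,s,n,y)[0],.03); robot.pause(.05); f=df()
    if f[1]>5: break
print("n",round(n,4),f.round(1)); st()
robot.gripper_to(1.0); robot.pause(.3); st("rel")
robot.servo_line(pose(A,.266,n,y)[0],.15)
j=np.array(robot.sense()['joint_positions']); j[0]-=40; robot.set_joints(j)
from chk import check
robot.pause(.1); st(); check("4")
E
```

```text
s 0.145 [11.8  1. ]
n 0.029 [14.3  7. ]
 t 33.7 F [ 4.3 -2.7 10.8] M [ 0.36  0.43 -0.38] grip 0.637 124.4 p [0.5151 0.2014 0.1763]
rel t 34.4 F [ 0.4  0.6 -0.5] M [-0.04 -0.61  0.03] grip 1.0 0.0 p [0.5155 0.2012 0.1747]
 t 37.0 F [-0.1  0.1  0.5] M [-0.43 -0.48 -0.02] grip 1.001 0.0 p [ 0.582  -0.2279  0.2669]
top [ 0.4749  0.2035 -0.0427] 0.99
scene [ 0.4721  0.2053 -0.0588] 5.26
outer plane in stand frame: slopes [0.    0.002] z 0.0563 1896
```

View pics/m4.png

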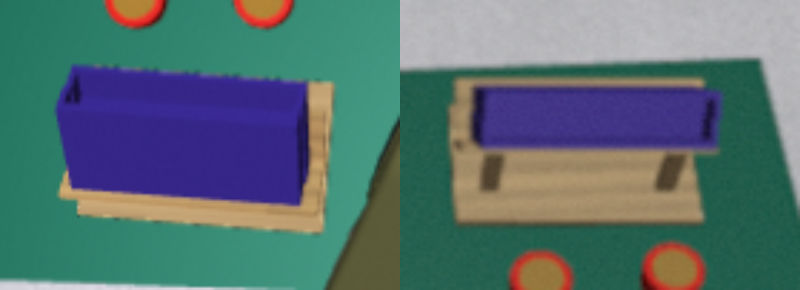

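Seated flush again. Pinch tray_a's bay floor, lift it square off, and take it to stand_b.

```bash
python3 - <<'E'
from h import *
y=.001
robot.gripper_to(.3)
j=np.array(robot.sense()['joint_positions']); j[0]+=40; robot.set_joints(j)
p,R=pose(A,.245,.053,y,sg=-1); robot.servo_line(p,.15)
robot.servo_line(pose(A,.157,.053,y)[0],.12); st("in")
robot.gripper_to(0,40); q=st("grip")
if q['grip_width']<.05: raise SystemExit("missed")
robot.servo_line(pose(A,.157,.078,y)[0],.03); st("off")
robot.servo_line(pose(A,.157,.10,y,lift=.1)[0],.15); st("up")
im,d=optics.snapshot("scene")
cv2.imwrite("pics/o1.png",cv2.resize(im[60:260,280:540],(520,400))[:,:,::-1])
E
```

```text
in t 40.4 F [-0.  -1.2  0.6] M [-0.05 -0.66  0.05] grip 0.298 0.0 p [0.5056 0.2017 0.1996]
grip t 40.7 F [-2.1 -0.1  7.1] M [-0.02  0.55  0.12] grip 0.084 43.0 p [0.5047 0.2017 0.2008]
off t 41.7 F [ 5.2 -0.7  1.3] M [-0.08 -1.59 -0.  ] grip 0.081 43.3 p [0.4866 0.2027 0.2158]
up t 42.6 F [ 0.6  0.  -2.7] M [-0.04 -1.    0.01] grip 0.081 42.2 p [0.4687 0.2033 0.3286]
```

View pics/o1.png

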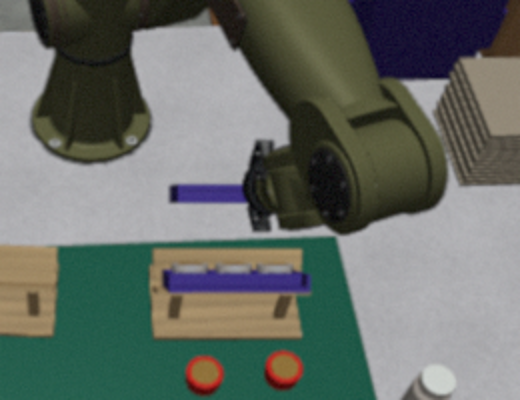

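The picture shows tray_a lifted off, with three tins in tray_b on stand_a at about (235,270). Place tray_a on stand_b and check.

```bash
python3 - <<'E'
from h import *
p,R=pose(B,.157+.02,.06,sg=-1,lift=.1); robot.move_ptp(p,R); st("hover")
robot.servo_line(pose(B,.165,.034)[0],.12); robot.pause(.2)
Rs=rz(B[2]); f0=np.array(robot.sense()['wrist_force'])
def df(): 
    f=np.array(robot.sense()['wrist_force'])-f0; return np.array([f@(Rs@UP),f@(Rs@NO)])
s,n=.165,.034
while s>.153:
    s-=.001; robot.servo_line(pose(B,s,n)[0],.03); robot.pause(.05); f=df()
    if f[0]>4: break
print("s",round(s,3),f.round(1))
while n>.022:
    n-=.001; robot.servo_line(pose(B,s,n)[0],.03); robot.pause(.05); f=df()
    if f[1]>4: break
print("n",round(n,4),f.round(1)); st()
robot.gripper_to(.4); robot.pause(.2); st("rel")
robot.servo_line(pose(B,.25,n)[0],.15)
j=np.array(robot.sense()['joint_positions']); j[0]-=50; robot.set_joints(j); st("away")
from fit import *
for c in("top","scene"):
    im,d=optics.snapshot(c); np.save(f"{c}5_i.npy",im); np.save(f"{c}5_d.npy",d)
    for n,p0,face,pr,t in(("a",A,1,TR+TINS,True),("b",B,-1,TR,False)):
        x,f,r,m=fit(c,im,p0,face,pr,t); print(c,n,x.round(4),round(f,2))
a=np.load("top5_i.npy")
v=np.hstack([cv2.resize(a[260:360,u:u+115],None,fx=3.4,fy=4.5,interpolation=cv2.INTER_CUBIC) for u in(180,332)])
cv2.imwrite("pics/end.png",v[:,:,::-1])
E
```

```text
hover t 44.2 F [ 0.2  0.2 -1.8] M [-0.11 -0.98 -0.  ] grip 0.086 42.2 p [ 0.4817 -0.2207  0.3192]
s 0.158 [ 4.4 -0.2]
n 0.024 [7.4 6.6]
 t 50.7 F [ 0.4 -1.4  9.4] M [ 0.08  0.55 -0.24] grip 0.081 43.6 p [ 0.496  -0.2232  0.1827]
rel t 51.3 F [ 0.2  0.2 -0.2] M [-0.01 -0.63  0.06] grip 0.396 0.0 p [ 0.4965 -0.2232  0.1814]
away t 53.8 F [0.3 1.  0. ] M [-0.54 -0.36  0.  ] grip 0.4 0.0 p [ 0.1831 -0.5718  0.2513]
top a [ 0.4748  0.2026 -0.0443] 16.48
top b [ 0.4443 -0.2185 -0.0959] 1.82
scene a [ 0.474   0.2038 -0.0594] 6.01
scene b [ 0.4418 -0.2194 -0.0805] 4.84
```

View pics/end.png

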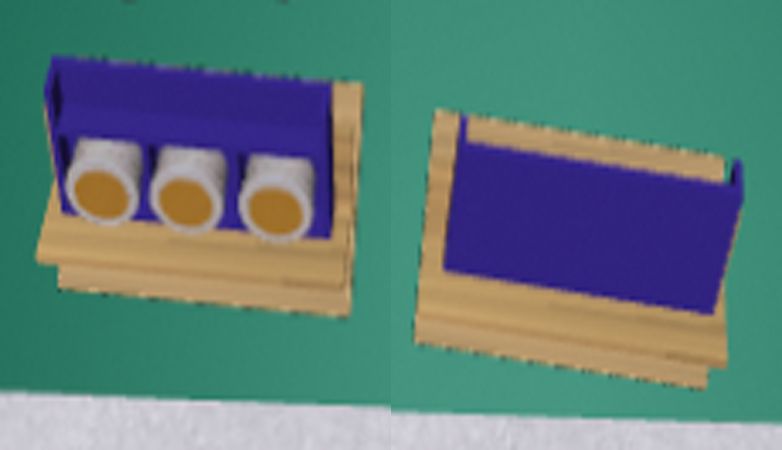

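The final crop shows all three tins lid-up (brass discs at about (102,192), (188,200) and (273,210)) in the pockets of tray_b. Tray_a is face-down on stand_b, with the same fit as tray_b had at the start.

```bash
python3 -c "
from station import robot
robot.pause(.3); print(robot.close_job())"
```

```text
the job is handed in; nothing more can be done
None
```

The job is handed in at about 54 s of the 72 s: the last pictures show all three tins lid-up in tray_b on stand_a and tray_a seated face-down on stand_b; the hand-in call returned no verdict.

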